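Fish the burger press out of the covered gap with the bent rod

TASK

The small burger press has slid into the narrow covered gap of the wooden board organiser. Take the bent rod from its stand, hook the press by its arched handle, lift it out over the sill without touching it with the gripper, and set it down gently, flat in the middle of the round trivet. Then unhook the rod and hang it back in its stand, upright in the slot, leaving the jar, cup, tin and salt shaker where they are.

Things in the scene. Friction and masses are not known exactly. Their poses are not given: they have to be found in the camera images.
- organiser: Fixed light-wood organiser (a covered bay for boards), 135 mm deep, 110 mm wide, 172 mm high. Origin: on the worktop, which is the gap's floor; x points into the gap from its open front, z up. Gap 86 mm wide (y -43 to 43), between cheeks 12 mm thick: 50 mm high from x = -90, 160 mm high from x = -56 to 45; sill 12 mm high across the foot of the front at x = -88 to -80; back panel at x = 35.
- gap_mouth (a point): Middle of the gap on the worktop, straight under the front edge of the organiser's cover board (organiser x = -56 mm). The cover lies over the gap from here back, underside 160 mm and top 172 mm above the worktop; two spice jars stand on its rear half, up to 280 mm. In front of it the gap is open above. Axes as the organiser.
- press: Loose cast-aluminium burger press, 0.16 to 0.26 kg: solid disc 66 mm across, 18 mm thick, with an arched handle, 72 mm high over all. Origin: centre of its underside; z up; the arch stands in its y-z plane. It starts upright on the worktop in the gap under the cover, its centre 34 to 50 mm behind the cover's front edge, the arch roughly (within 0.4 rad) across the gap.
- press_handle (a point): Top of the press's arch, on the bar's centre line, 68 mm above its underside; axes as the press. The bar is round, 8 mm thick; its legs stand at y = -24 and 24 mm, straight up to 44 mm and then joined by a half circle. The opening under the top reaches from 18 to 64 mm above the underside and is 40 mm wide.
- hook: Loose bent rod, 0.14 kg, hanging in its stand. Origin: centre of the underside of its collar (steel, 36 mm across, 6 mm thick), on the shaft axis. Above the collar a dark wooden handle 30 mm (x) by 20 mm (y), its top 58 mm above the origin. Below: straight steel shaft 8 mm thick along -z for 165 mm, then a square bend into a straight foot, 8 mm thick, along +x for 36 mm.
- hook_grip (a point): Point in the rod's handle to take it by, 36 mm above the collar's underside, on the shaft axis; the 20 mm thickness is along y. Axes as the rod.
- hook_bend (a point): Centre line of the rod at the square bend between shaft and foot, 165 mm below the collar's underside. Axes as the rod.
- hook_tip (a point): Centre of the round end of the foot, 36 mm along +x from the bend. Axes as the rod.
- stand: Fixed wooden stand, 190 mm high. Origin: on the worktop under the shaft's place; z up. Base 110 (x) by 70 (y), 12 mm thick; column at x = -51 to -33 mm. The rod hangs in it by its collar, shaft in the slot at x = 0, foot pointing to +x; lifted a little, it comes out of the slot towards +x.
- stand_notch (a point): Middle of the stand's slot at the prongs' tops (190 mm up), where the centre of the collar's underside rests. Axes as the stand. The slot is 18 mm wide (y) between two prongs 12 mm thick, which run along x and end at x = 23 mm, where the slot is open; it is closed at x = -25 mm.
- trivet_top (a point): Centre of the top of the fixed round wooden trivet, 120 mm across and 10 mm high; z up.
- honey_jar: Bystander: honey jar, 71 mm across, 110 mm high; origin at the centre of its underside.
- orange_cup: Bystander: orange cup with a handle, 78 x 105 x 76 mm; origin at the centre of its underside.
- tin_can: Bystander: tin can, 75 mm across, 110 mm high; origin at the centre of its underside.
- salt_shaker: Bystander: salt shaker, 44 mm across, 90 mm high; origin at the centre of its underside.

How it is judged:
On the way:
1. The press hangs on the rod, lifted out of the gap in front of the sill (x of press in the frame of organiser below -0.09 m and height (world z) of press above 0.03 m and contact force between hook and press above 0.5 N), for 0.1 s.
At the end, for the whole second after the job is handed in: Press flat on the trivet (tilt under 0.12 rad), its centre within 35 mm of the trivet's centre, at rest, clear of the rod; rod at rest in its stand, upright within 0.12 rad, collar on the prongs (within 6 mm in height) and within 16 mm sideways of the slot's middle (horizontal distance between press_handle and trivet_top below 0.035 m and z of press in the frame of trivet_top below 0.006 m and angle between each of press, hook's own z axis and vertical below 0.12 rad and linear speed of each of press, hook below 0.02 m/s and contact force between hook and press below 0.1 N and horizontal distance between hook and stand_notch below 0.016 m and z of hook in the frame of stand_notch between -0.006 and 0.006 m); the robot touches nothing.
It fails at once if the gripper's fingers touch the press (contact force between the fingers and press above 0.5 N).
It fails at once if the press is dropped or knocked hard (over 15 N on anything) (contact force between press and anything else above 15 N).
It fails at once if the honey jar, orange cup, tin can or salt shaker is moved by more than 30 mm (distance of any of honey_jar, orange_cup, tin_can, salt_shaker from where it was at the start of the episode above 0.03 m).
It also fails if it takes over 64 s, if anything falls off the work surface, if the arm or the gripper's body presses on something with over 40 N, if the wrist force passes 120 N, or if a joint passes its speed limit or range.

ROBOT

A 6-joint arm with a two-finger parallel gripper is mounted at the origin on a cart in front of the work surface, level with it; the furniture and walls round the work are solid. World frame = base frame: x ahead of the robot, y to its left, z up, the work surface at z = 0. Lengths are in m, angles in rad, forces in N, time in s.
With the tool pointing down it reaches from about 0.35 to 0.975 m from the base axis. Payload 4.9 kg.
Tool frame: the origin (TCP) lies midway between the tips of the shut fingers; the grasp point (between the pads) lies 19 mm behind it; z points along the fingers, y is the line along which they close (so a half turn about z gives the same grasp; the last joint's range is limited). The gripper opens to 85 mm and grips with 20 to 120 N. Pads are 22 mm wide; open, the fingers measure 114 mm over their backs; the gripper's body (76 mm by 85 mm) begins 54 mm behind the grasp point. The pads swing forward as they close: fully open they stand 13 mm farther back than shut.
Start: joints at [-1.29, 0.053, 1.613, -0, 1.476, -0.119], TCP at [0.243, -0.576, 0.231] pointing down, gripper open.
Joint ranges: [-3.01, 3.01], [-1.01, 2.22], [0.06, 2.58], [-1.02, 4.17], [0.09, 2.62], [-3.14, 3.14]. Speed limits (rad/s): [2.57, 2.57, 3.14, 3.14, 3.14, 3.14].

INTERFACE

Orientations are given as a unit quaternion [w, x, y, z].
In Python, from plant import state, grab_frame, camera_info, job_done, spot_in, masks_of, pinpoint gives the robot as it stands.
- The arm moves only by the shell command python3 -m handwheel 'ROWS' [OPENING]. ROWS is JSON, a list that holds one entry, the list of rows, each a list of 6 numbers: the shift along the world's x, y, z in m, then the turn, a rotation vector about the world's x, y, z in degrees. In form: [[[tx, ty, tz, ax, ay, az], ...]]. A call has 1 to 20 rows; each row shifts and turns the commanded pose from where the row before left it; what a row does not reach is not made up. A row lasts 1/12 s, in which the tool goes at most 41.7 mm and 7.16 degrees, less where a joint would pass 70% of its speed; a pose out of reach is approached as far as the arm can. A call is refused whole if a number of a shift passes 0.0417 or a number of a turn 7.16, either way. A call with a gripper value outside its range is refused whole. OPENING is the opening, from 0 (shut) to 1 (fully open), set as the call begins (- or left out, the last holds). The fingers move at their own pace and stop on an object; the grip force is fixed at half the most. Time passes only in rows, so rows that do not move let the fingers close. It gives the time, the measured TCP pose, the force, the opening and the grip force at its end, in the units of the state.
- state(): the state, without advancing time (a new reading comes with each control period).
- grab_frame(name): name is "side" or "top" or "wrist"; returns (picture, depth): 480x640x3 uint8, blue, green, red; 480x640 float32, m along the optical axis (not along the pixel's ray), 0 where there is no reading.
- camera_info(name): a dict with "fx", "fy", "cx", "cy" (pixels), "T" (4x4, takes a point from camera to world coordinates). Camera axes: x right, y up, looking along -z (the intrinsics and any distortion apply to the point x, -y, -z); pixel columns grow to the right and rows downward; lengths in m; the calibration is good to about 2 mm. A picture is of the moment at which its call begins: read the wrist's pose just before it. camera_info takes no time and is no camera call; for the wrist camera it gives the pose at the moment of the call.
- job_done(): hands the job in; it is judged then, once.
Trained networks look in the newest picture that a camera, given by its name, has taken for a name from the list of things; names that differ only in an ending like _2 or _b are one class to them, and where a whole thing is asked for, a point or a joint stands for the part that bears it (a point fixed in the world has none). Each returns a list of dicts, best first, with "conf" (0 to 1); they miss things now and then, are a little off and sometimes report something else, mostly with a low value. They report only what shows in the picture. A call takes as long as a camera call.
- spot_in(camera, thing): "box" ([left, top, width, height] in pixels, round what is visible of it).
- masks_of(camera, thing): "region" (480x640 bool, what is visible of it) and "box" ([left, top, width, height] in pixels, round what is visible of it).
- pinpoint(camera, thing): "position" ([column, row] in pixels: a listed point, or the origin of a listed thing).
The state is a dict: "time": time; "joint_pos": joint angles; "joint_vel": joint speeds; "joint_efforts": joint torques, N m; "tool_pos": TCP position; "tool_rot": TCP orientation; "contact_force": force on the tool from outside, world axes, zero at the start; "ft_torque": the same for the moment, N m; "gripper_width": opening from 0.0 (shut) to 1.0 (fully open); "grasp_force": force on a finger pad.
Only numpy, scipy, OpenCV 4.12 (cv2) and the standard library are available. Lean on these libraries where they do the work, as an engineer would, in place of code of your own. Each camera call takes 0.05 s, during which the arm holds its last target. There are 200 camera calls.

## Working session

There is one attempt and no reset: what is moved stays moved. The work goes in short steps, Python scripts to look and compute and a shell command to move; the robot and the scene stay as the last step left them, time stands still between calls to the robot, and variables do not carry over. Pictures are saved under pics/ and viewed, at most 14 in all, crops included, and the job is handed in when it is done.

```bash
mkdir -p pics; cat > h.py <<'E'
import numpy as np, cv2
from plant import *
def ray(cam,px,T=None):
    c=camera_info(cam); T=np.array(c["T"]) if T is None else T
    d=np.array([(px[0]-c["cx"])/c["fx"],-(px[1]-c["cy"])/c["fy"],-1.0])
    return T[:3,3],T[:3,:3]@d
def at_z(cam,px,z):
    o,d=ray(cam,px); return o+d*(z-o[2])/d[2]
def cloud(cam,depth):
    c=camera_info(cam);T=np.array(c["T"])
    v,u=np.mgrid[:480,:640]
    P=np.stack([(u-c["cx"])/c["fx"]*depth,-(v-c["cy"])/c["fy"]*depth,-depth],-1)
    return P@T[:3,:3].T+T[:3,3]
E
python3 - <<'E'
from h import *
np.set_printoptions(precision=4,suppress=True)
ims=[]
for cam in ["side","top"]:
    im,d=grab_frame(cam);cv2.imwrite(f"pics/{cam}0.png",im);np.save(f"{cam}_d.npy",d)
    c=camera_info(cam);print(cam,c)
    P=cloud(cam,d)
    for n in ["organiser","gap_mouth","press","press_handle","hook","hook_grip","hook_bend","hook_tip","stand","stand_notch","trivet_top","honey_jar","orange_cup","tin_can","salt_shaker"]:
        r=pinpoint(cam,n)
        if r:
            p=r[0]["position"];u,v=int(round(p[0])),int(round(p[1]))
            q=P[v,u] if 0<=u<640 and 0<=v<480 else None
            print(cam,n,round(r[0]["conf"],2),np.round(p,1),q)
print(state())
E
```

```text
side {'fx': 620.5685900989761, 'fy': 620.5685900989761, 'cx': 316.06984656724916, 'cy': 243.2617992094841, 'T': array([[ 0.788 ,  0.2972, -0.5392, -0.3205],
       [-0.6154,  0.4034, -0.6771, -1.072 ],
       [ 0.0163,  0.8654,  0.5008,  0.9344],
       [ 0.    ,  0.    ,  0.    ,  1.    ]])}
side organiser 0.63 [368.7 356.5] [ 0.2142 -0.5383  0.2989]
side gap_mouth 0.91 [344.3 353.7] [ 0.3881 -0.2875  0.0453]
side press 0.31 [379.5 413.2] [ 0.3461 -0.4495  0.0245]
side hook 0.81 [210.9 205.1] [0.3682 0.2373 0.2033]
side hook_grip 0.79 [207.5 191.2] [0.3667 0.245  0.2411]
side hook_bend 0.64 [213.4 258.4] [0.3705 0.2537 0.0319]
side hook_tip 0.96 [224.2 263.2] [0.3849 0.2191 0.0276]
side stand 0.76 [215.2 271.4] [0.3541 0.2164 0.0146]
side stand_notch 0.56 [208.3 205.7] [0.3646 0.2475 0.1973]
side trivet_top 0.7 [302.2 312.3] [ 0.4348 -0.0723  0.0111]
side tin_can 0.44 [208.1 192. ] [0.3652 0.2425 0.2397]
side salt_shaker 0.94 [380.  415.2] [ 0.3449 -0.4511  0.0211]
top {'fx': 449.0223059173127, 'fy': 449.0223059173127, 'cx': 328.8304936287737, 'cy': 240.52362194063147, 'T': array([[
[... 845 characters left out ...]
  0.083 ]
top orange_cup 0.64 [405.6 197.3] [ 0.6604 -0.2865  0.005 ]
top tin_can 0.64 [195.5 332.6] [0.3619 0.3922 0.095 ]
top salt_shaker 0.87 [480.4 272.5] [ 0.3662 -0.4178  0.0415]
{'time': 1.6, 'joint_pos': array([-1.29  ,  0.0527,  1.6129, -0.    ,  1.476 , -0.119 ]), 'joint_vel': array([-0.0007, -0.0001,  0.0002,  0.0015, -0.0003, -0.0014]), 'joint_efforts': array([  0.0011, -39.367 , -37.0454,  -0.    ,   0.0005,   0.    ]), 'tool_pos': array([ 0.2433, -0.5757,  0.2313]), 'tool_rot': array([-0.    ,  0.9801,  0.1986, -0.    ]), 'contact_force': array([ 0.0917, -0.1294,  0.4702]), 'ft_torque': array([-0.0383,  0.0096, -0.0449]), 'grasp_force': 0.0, 'gripper_width': 0.9993860679544089}
```

View pics/side0.png

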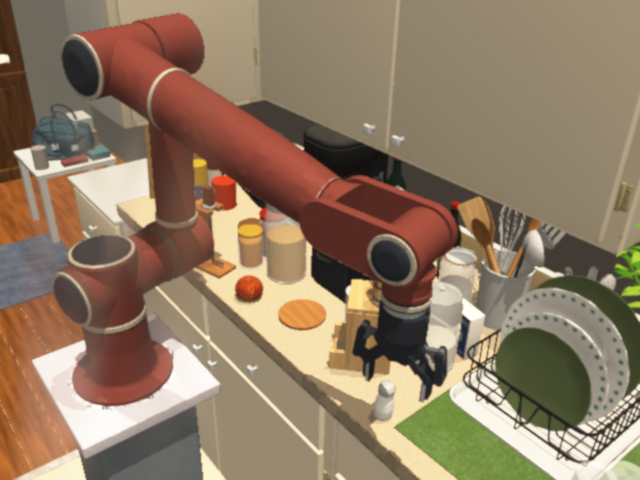

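View pics/top0.png

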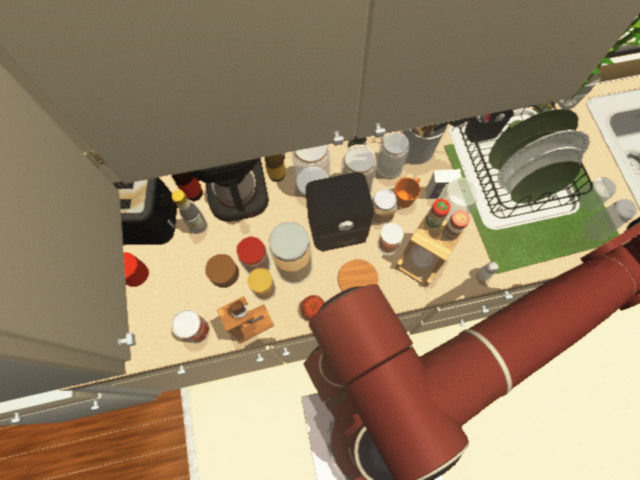

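```bash
python3 - <<'E'
from h import *
np.set_printoptions(precision=4,suppress=True)
im=cv2.imread("pics/top0.png");d=np.load("top_d.npy")
a=cv2.resize(im[280:360,200:280],(400,400),interpolation=cv2.INTER_CUBIC)
b=cv2.resize(im[190:290,385:485],(400,400),interpolation=cv2.INTER_CUBIC)
cv2.imwrite("pics/crops.png",np.hstack([a,b]))
P=cloud("top",d)
def rect(c,r,zlo,zhi,name):
    m=(np.hypot(P[...,0]-c[0],P[...,1]-c[1])<r)&(P[...,2]>zlo)&(P[...,2]<zhi)&(d>0)
    q=P[m]
    if len(q)<5: print(name,len(q));return
    R=cv2.minAreaRect(q[:,:2].astype(np.float32)*1000)
    print(name,len(q),"ctr",R[0],"size",R[1],"ang",R[2],"z",np.median(q[:,2]),"min",q.min(0),"max",q.max(0))
rect((.47,-.28),.13,.165,.18,"cover")
rect((.47,-.28),.13,.04,.056,"cheek50")
rect((.37,.25),.08,.008,.017,"standbase")
rect((.37,.25),.08,.185,.2,"prongs")
rect((.37,.25),.08,.228,.255,"handle")
rect((.435,-.07),.09,.006,.014,"trivet")
for n in ["organiser","stand","hook","press","trivet_top"]:
    for r in masks_of("top",n)[:1]:
        q=P[r["region"]&(d>0)]; print(n,r["conf"],r["box"],len(q),np.percentile(q,[2,50,98],axis=0).tolist())
        np.save(f"m_{n}.npy",r["region"])
E
```

```text
cover 1095 ctr (488.99151611328125, -311.84814453125) size (109.84274291992188, 177.19256591796875) ang 43.508209228515625 z 0.1710040496233629 min [ 0.3915 -0.3994  0.165 ] max [ 0.5823 -0.2127  0.18  ]
cheek50 159 ctr (454.63006591796875, -231.37188720703125) size (171.33688354492188, 80.41200256347656) ang 43.69193649291992 z 0.048410374277474855 min [ 0.368  -0.3103  0.0403] max [ 0.5009 -0.1558  0.056 ]
standbase 518 ctr (370.2264099121094, 239.11090087890625) size (83.88575744628906, 142.30325317382812) ang 51.66042709350586 z 0.011460670061390843 min [0.3268 0.1965 0.008 ] max [0.445  0.3011 0.0168]
prongs 524 ctr (369.70867919921875, 270.9397277832031) size (61.7596549987793, 74.13411712646484) ang 16.107791900634766 z 0.1897379111708628 min [0.3312 0.2275 0.185 ] max [0.4089 0.3138 0.1999]
handle 126 ctr (373.2591552734375, 257.0357666015625) size (20.01239013671875, 29.5524959564209) ang 15.843524932861328 z 0.2460458235646107 min [0.3608 0.2415 0.228 ] max [0.3855 0.2725 0.2518]
trivet 797 ctr (459.7513427734375, -74.70308685302734) size (165.74497985839844, 127.9149246215
[... 366 characters left out ...]
, 299.4, 28.7, 23.0] 210 [[0.35806106147627054, 0.24149821184883266, 0.02758931478262304], [0.36731050497436446, 0.2544687215072347, 0.23688809335029692], [0.38057838206724914, 0.2698253436783736, 0.2502142586325566]]
press 0.86 [411.1, 244.4, 23.4, 21.7] 349 [[0.42547445116992083, -0.30142331894709007, 0.002258988986248207], [0.4505874589145949, -0.2700542740199603, 0.016996296432431945], [0.4796278819150802, -0.24347630882116356, 0.06903331159836833]]
trivet_top 0.56 [335.4, 261.8, 46.7, 26.0] 912 [[0.4119378255715998, -0.1257676420158566, 0.00422673899774014], [0.44576328045178726, -0.07157207277991, 0.009207479129279772], [0.4895551153655884, -0.014666055759333285, 0.015133408024174087]]
```

View pics/crops.png

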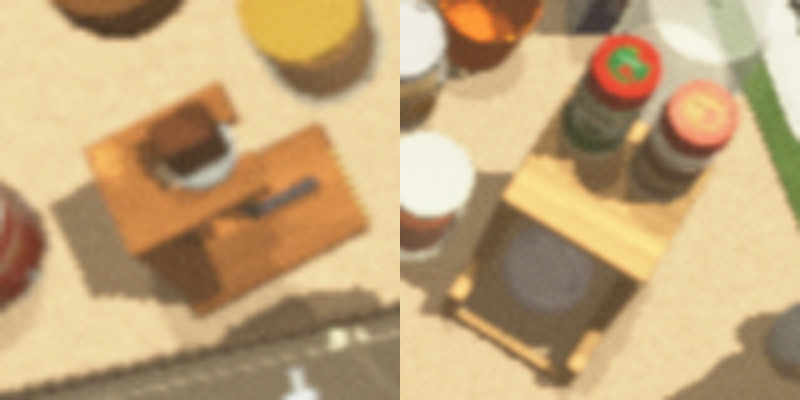

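```bash
python3 - <<'E'
from h import *
np.set_printoptions(precision=4,suppress=True)
d=np.load("top_d.npy");P=cloud("top",d);X=P.reshape(-1,3)[d.ravel()>0]
def frame(o,deg):
    a=np.radians(deg);R=np.array([[np.cos(a),-np.sin(a)],[np.sin(a),np.cos(a)]]);return lambda q:(q[:,:2]-o)@R
f=frame(np.array([.373,.257]),-74.2); L=f(X)
def ext(m,n): print(n,m.sum(),np.percentile(L[m],[1,99],axis=0).round(4).tolist() if m.any() else "")
ext((abs(L[:,0])<.06)&(abs(L[:,1])<.03)&(abs(X[:,2]-.19)<.003),"prongs(exp x -51..23,y+-21)")
ext((abs(L[:,0])<.09)&(abs(L[:,1])<.05)&(abs(X[:,2]-.012)<.003),"base")
for th in (.05,.1,.15,.2):
    m=(np.hypot(L[:,0],L[:,1])<.14)&(X[:,2]>th)&((abs(L[:,1])>.03)|(L[:,0]>.04)|(L[:,0]<-.06))&(X[:,1]>.1);ext(m,"stand surroundings z>%.2f"%th); 
print("max z near trivet",[X[(np.hypot(X[:,0]-.437,X[:,1]+.07)<r)][:,2].max() for r in (.07,.1,.15)])
mo=np.load("m_organiser.npy")&(d>0);q=P[mo];q=q[abs(q[:,2]-.171)<.005]
R=cv2.minAreaRect(q[:,:2].astype(np.float32)*1000);print("cover",R,len(q))
L=frame(np.array([.46,-.28]),-46.5)(X)
for lo,hi,n in ((.166,.178,"cover exp x ..101,y110"),(.045,.054,"cheeks50"),(.009,.015,"sill"),(.2,.29,"jars")):
    ext((abs(L[:,0])<.12)&(abs(L[:,1])<.065)&(X[:,2]>lo)&(X[:,2]<hi),n)
print("gap_mouth@0",at_z("top",(413.5,268.8),0),"handle@.068",at_z("top",(421.5,249.3),.068),"press@0",at_z("top",(417.7,254.8),0))
print("hook_grip top",at_z("top",(240.3,307.8),.226),"side",at_z("side",(207.5,191.2),.226),"bend side",at_z("side",(213.4,258.4),.025),"notch side",at_z("side",(208.3,205.7),.19),"trivet",at_z("top",(356.2,278.1),.01),at_z("side",(302.2,312.3),.01))
E
```

```text
prongs(exp x -51..23,y+-21) 416 [[-0.0508, -0.0291], [0.0225, 0.0293]]
base 410 [[-0.0507, -0.0344], [0.0662, 0.0381]]
stand surroundings z>0.05 990 [[-0.1347, 0.025], [0.1076, 0.1382]]
stand surroundings z>0.10 657 [[-0.134, -0.0301], [0.1067, 0.123]]
stand surroundings z>0.15 13 [[-0.0472, -0.0303], [0.0189, 0.0316]]
stand surroundings z>0.20 0 
max z near trivet [np.float64(0.13714192885585708), np.float64(0.21629371270526931), np.float64(0.24031868256626354)]
cover ((482.3507385253906, -304.89971923828125), (109.51567840576172, 158.14517211914062), 43.77785110473633) 943
cover exp x ..101,y110 1036 [[-0.0443, -0.0549], [0.1161, 0.053]]
cheeks50 99 [[-0.0789, -0.0554], [-0.0108, 0.0534]]
sill 158 [[-0.0777, -0.044], [0.0119, 0.0456]]
jars 951 [[0.0063, -0.0478], [0.049, 0.0479]]
gap_mouth@0 [ 0.4283 -0.2432  0.    ] handle@.068 [ 0.4628 -0.2646  0.068 ] press@0 [ 0.4681 -0.2683  0.    ]
hook_grip top [0.3703 0.2495 0.226 ] side [0.3801 0.2735 0.226 ] bend side [0.3756 0.2613 0.025 ] notch side [0.3729 0.2617 0.19  ] trivet [ 0.4357 -0.0671  0.01  ] [ 0.4354 -0.0724  0.01  ]
```

```bash
python3 -m handwheel '[[[0.0172,0.0313,0.0124,0,0,3.3],[0.0172,0.0313,0.0124,0,0,3.3],[0.0172,0.0313,0.0124,0,0,3.3],[0.0172,0.0313,0.0124,0,0,3.3],[0.0172,0.0313,0.0124,0,0,3.3],[0.0172,0.0313,0.0124,0,0,3.3],[0.0172,0.0313,0.0124,0,0,3.3],[0.0172,0.0313,0.0124,0,0,3.3],[0.0172,0.0313,0.0124,0,0,3.3],[0.0172,0.0313,0.0124,0,0,3.3],[0.0172,0.0313,0.0124,0,0,3.3],[0.0172,0.0313,0.0124,0,0,3.3],[-0.006,0.035,-0.002,0,0,3.3],[-0.006,0.035,-0.002,0,0,3.3],[-0.006,0.035,-0.002,0,0,3.3],[-0.006,0.035,-0.002,0,0,3.3],[-0.006,0.035,-0.002,0,0,3.3],[-0.006,0.035,-0.002,0,0,3.3],[-0.006,0.035,-0.002,0,0,3.3],[-0.006,0.035,-0.002,0,0,3.3]]]'
python3 -m handwheel '[[[-0.006,0.035,-0.002,0,0,3.3],[-0.006,0.035,-0.002,0,0,3.3],[-0.006,0.035,-0.002,0,0,3.3],[-0.006,0.035,-0.002,0,0,3.3],[-0.006,0.035,-0.002,0,0,3.3],[0,0,0,0,0,0],[0,0,0,0,0,0]]]'
python3 - <<'E'
from h import *
np.set_printoptions(precision=4,suppress=True)
s=state();print(s["tool_pos"],s["tool_rot"],s["joint_pos"])
for cam in ("wrist","top"):
    im,d=grab_frame(cam);cv2.imwrite(f"pics/{cam}1.png",im);np.save(f"{cam}1_d.npy",d)
    P=cloud(cam,d)
    for n,z in (("hook_grip",.226),("hook_tip",.025),("hook_bend",.025),("stand_notch",.19))+((("press_handle",.068),("gap_mouth",0),("trivet_top",.01)) if cam=="top" else ()):
        for r in pinpoint(cam,n)[:1]: print(cam,n,r["conf"],r["position"],at_z(cam,r["position"],z))
    X=P.reshape(-1,3)[d.ravel()>0]
    q=X[(np.hypot(X[:,0]-.373,X[:,1]-.257)<.03)&(abs(X[:,2]-.248)<.004)]
    if len(q)>5: print("handle top",cv2.minAreaRect(q[:,:2].astype(np.float32)*1000),len(q))
E
```

```text
time: 3.52
tool_pos: [0.401, 0.0814, 0.3643]
tool_rot: [0.0, 0.713, 0.701, 0.0]
contact_force: [0.4, 1.1, -0.4]
gripper_width: 0.999
grasp_force: 0.0
time: 4.1
tool_pos: [0.3709, 0.2562, 0.3538]
tool_rot: [-0.0, 0.605, 0.797, -0.0]
contact_force: [0.3, -0.8, -1.0]
gripper_width: 0.997
grasp_force: 0.0
[0.3709 0.2562 0.3538] [-0.0001  0.6045  0.7966 -0.0004] [ 0.4393 -0.4164  1.8228 -0.0003  1.736   0.1668]
wrist hook_grip 0.56 [323.8, 228.1] [0.3767 0.2572 0.226 ]
wrist stand_notch 0.16 [320.9, 186.8] [0.3674 0.2837 0.19  ]
handle top ((374.709716796875, 257.63720703125), (19.22823715209961, 28.54764175415039), 15.28219223022461) 875
top stand_notch 0.52 [418.7, 257.9] [ 0.4065 -0.2145  0.19  ]
top press_handle 0.76 [422.8, 250.0] [ 0.4599 -0.2676  0.068 ]
top gap_mouth 0.78 [412.3, 266.5] [ 0.4361 -0.2417  0.    ]
top trivet_top 0.88 [355.8, 278.2] [ 0.4357 -0.0659  0.01  ]
```

View pics/wrist1.png

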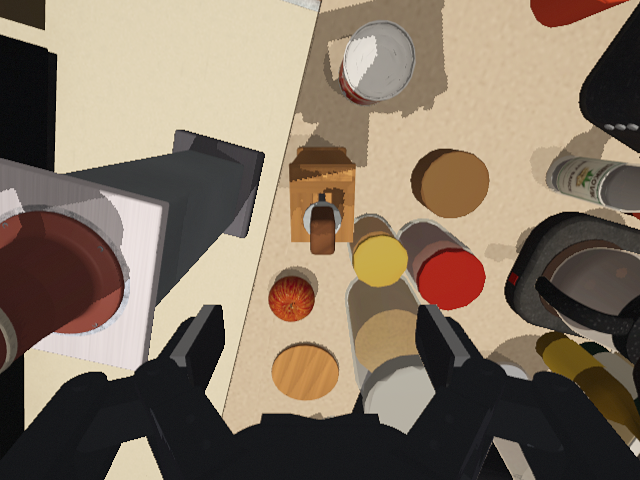

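```bash
python3 -m handwheel '[[[0.0018,0.0006,-0.025,0,0,-0.3],[0.0018,0.0006,-0.035,0,0,0],[0,0,-0.035,0,0,0],[0,0,-0.03,0,0,0],[0,0,-0.022,0,0,0],[0,0,0,0,0,0]]]'
python3 -m handwheel '[[[0,0,0,0,0,0],[0,0,0,0,0,0],[0,0,0,0,0,0],[0,0,0,0,0,0],[0,0,0,0,0,0],[0,0,0,0,0,0],[0,0,0,0,0,0],[0,0,0,0,0,0]]]' 0
```

```text
time: 5.25
tool_pos: [0.3722, 0.2547, 0.201]
tool_rot: [-0.002, 0.608, 0.794, -0.005]
contact_force: [-0.6, -0.6, 0.1]
gripper_width: 1.0
grasp_force: 0.0
time: 5.92
tool_pos: [0.3758, 0.2564, 0.2087]
tool_rot: [0.0, 0.608, 0.794, 0.001]
contact_force: [-1.6, -1.9, 6.4]
gripper_width: 0.228
grasp_force: 59.3
```

```bash
python3 -m handwheel '[[[0,0,0.008,0,0,0],[0,0,0.008,0,0,0],[0,0,0,0,0,0],[0.0042,-0.0155,0,0,0,0],[0.0042,-0.0155,0,0,0,0],[0.0042,-0.0155,0,0,0,0],[0.0042,-0.0155,0,0,0,0],[0.0042,-0.0155,0,0,0,0],[-0.003,-0.015,0.027,0,0,0],[-0.003,-0.015,0.027,0,0,0],[-0.003,-0.015,0.027,0,0,0],[-0.003,-0.015,0.027,0,0,0]]]'
python3 -m handwheel '[[[-0.001,-0.03,0,0,0,2.84],[-0.001,-0.03,0,0,0,2.84],[-0.001,-0.03,0,0,0,2.84],[-0.001,-0.03,0,0,0,2.84],[-0.001,-0.03,0,0,0,2.84],[-0.001,-0.03,0,0,0,2.84],[-0.001,-0.03,0,0,0,2.84],[-0.001,-0.03,0,0,0,2.84],[-0.001,-0.03,0,0,0,2.84],[-0.001,-0.03,0,0,0,2.84],[0,0,0,0,0,0],[0,0,0,0,0,0]]]'
python3 - <<'E'
from h import *
np.set_printoptions(precision=4,suppress=True)
s=state();print(s["tool_pos"],s["tool_rot"])
for cam in ("wrist","top","side"):
    im,d=grab_frame(cam);cv2.imwrite(f"pics/{cam}2.png",im);np.save(f"{cam}2_d.npy",d)
    np.save(f"{cam}2_T.npy",camera_info(cam)["T"])
    P=cloud(cam,d)
    for n,z in (("hook_bend",.15),("hook_tip",.15),("press_handle",.068),("press",0),("gap_mouth",0)):
        for r in pinpoint(cam,n)[:1]: print(cam,n,r["conf"],r["position"],at_z(cam,r["position"],z))
E
```

```text
time: 6.92
tool_pos: [0.3838, 0.1179, 0.3319]
tool_rot: [-0.0, 0.608, 0.794, -0.0]
contact_force: [1.1, -0.1, -1.2]
gripper_width: 0.228
grasp_force: 59.1
time: 7.92
tool_pos: [0.3739, -0.1823, 0.3306]
tool_rot: [-0.001, 0.396, 0.918, 0.0]
contact_force: [-0.1, -0.3, -1.3]
gripper_width: 0.226
grasp_force: 59.3
[ 0.3739 -0.1823  0.3306] [-0.0007  0.3963  0.9181  0.0003]
wrist hook_bend 0.94 [320.0, 212.9] [ 0.3762 -0.179   0.15  ]
wrist press 0.52 [316.6, 267.6] [ 0.4594 -0.2727  0.    ]
top hook_bend 0.71 [379.8, 212.2] [ 0.5692 -0.159   0.15  ]
top gap_mouth 0.49 [415.8, 253.7] [ 0.4727 -0.2637  0.    ]
side hook_bend 0.76 [309.3, 295.7] [ 0.3702 -0.1842  0.15  ]
side hook_tip 0.74 [324.1, 295.8] [ 0.3961 -0.204   0.15  ]
side press_handle 0.66 [306.1, 298.0] [ 0.4303 -0.0944  0.068 ]
side gap_mouth 0.71 [345.1, 353.3] [ 0.4278 -0.2472  0.    ]
```

View pics/wrist2.png

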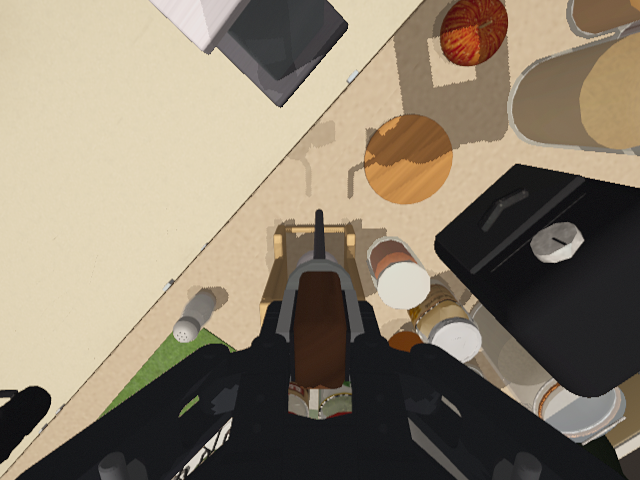

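```bash
python3 - <<'E'
from h import *
from scipy.optimize import least_squares
np.set_printoptions(precision=4,suppress=True)
M=np.array([.4287,-.248]);a=np.radians(-46.5);R=np.array([[np.cos(a),-np.sin(a)],[np.sin(a),np.cos(a)]])
import plant
for cam,f,T in (("top","top_d",None),("top","top1_d",None),("top","top2_d",None),("wrist","wrist2_d","wrist2_T"),("side","side2_d",None)):
    d=np.load(f+".npy");P=cloud(cam,d)
    X=P.reshape(-1,3)[d.ravel()>0];L=(X[:,:2]-M)@R
    g=(abs(L[:,1])<.041)&(L[:,0]>-.02)&(L[:,0]<.095)
    m=g&(X[:,2]>.013)&(X[:,2]<.023); q=L[m]
    h=g&(X[:,2]>.03)&(X[:,2]<.08)&(abs(L[:,1])<.036)
    print(f,m.sum(),h.sum(), "front u",np.percentile(q[:,0],2) if m.sum() else 0,"v range",np.percentile(q[:,1],[2,98]) if m.sum() else 0)
    s=(X[:,2]>.009)&(X[:,2]<.014)&(abs(L[:,1])<.05)&(L[:,0]<-.02)&(L[:,0]>-.04);c=(abs(X[:,2]-.05)<.004)&(abs(L[:,1])<.06)&(L[:,0]<-.005)&(L[:,0]>-.04)
    for mm in (s,c):
        if mm.sum()>5: print("  sill/cheek",mm.sum(),np.percentile(L[mm],[3,97],axis=0).tolist())
    if h.sum(): print("  arch",np.c_[L[h],X[h][:,2]][np.argsort(L[h][:,1])][::max(1,h.sum()//10)].tolist())
    # front boundary of disc: min u per v bin, fit r=33
    if m.sum()>30:
        pts=[]
        for v in np.arange(-.036,.042,.004):
            b=q[abs(q[:,1]-v)<.002]
            if len(b)>1: pts.append((np.percentile(b[:,0],10),v))
        pts=np.array(pts);r=least_squares(lambda p:np.hypot(pts[:,0]-p[0],pts[:,1]-p[1])-.033,[.04,.005],loss="soft_l1",f_scale=.002)
        print("  disc fit",r.x,np.median(abs(r.fun)))
E
```

```text
top_d 240 53 front u 0.008396713883097925 v range [-0.0259  0.0324]
  sill/cheek 59 [[-0.032823055762349784, -0.04080965485403888], [-0.024110448990604067, 0.04330414018388111]]
  sill/cheek 68 [[-0.03364016624492343, -0.05433986849674089], [-0.0061962645768396905, 0.053853405259511745]]
  arch [[0.02811013821575007, -0.022756499602941613, 0.03897982688442947], [0.027506509710161667, -0.019437804520475877, 0.05382978985522602], [0.027552991894215097, -0.017100767263697164, 0.04969899603843886], [0.02821960264024899, -0.013912376734926922, 0.061236163123927545], [0.0342008352111122, -0.009371219815739793, 0.06610321516643114], [0.03491602736555237, -0.005470064543859852, 0.06692515271237198], [0.034781414720700975, -2.76624460327699e-05, 0.07617872941902104], [0.037974745269723456, 0.006240201404431533, 0.06720173931273021], [0.038789967042661036, 0.01405582994486674, 0.07033210014705538], [0.04305180645528072, 0.022994698533146434, 0.05491735288641886], [0.04457020924234857, 0.02662039610191966, 0.036755452078106376]]
  disc fit [0.0438 0.002 ] 0.0009211362704304379
top1_d 250 54 fro
[... 1097 characters left out ...]
rist2_d 144 0 front u 0.008656634690579259 v range [-0.0235  0.0303]
  sill/cheek 182 [[-0.03197319311688536, -0.04310344875862835], [-0.023728911073397994, 0.04409516501697097]]
  sill/cheek 373 [[-0.032194166879200604, -0.052528346172547834], [-0.006012230348683888, 0.05496579340279391]]
  disc fit [0.0403 0.005 ] 0.00024618780309509924
side2_d 11 1 front u -0.01773726533404783 v range [0.0344 0.0408]
  sill/cheek 31 [[-0.030104636962665295, 0.002658478737488091], [-0.020527580322204413, 0.04208865866599203]]
  sill/cheek 92 [[-0.030819562269601926, -0.0595955195142017], [-0.005933850355333692, 0.05062582768969176]]
  arch [[-0.016171336800321498, 0.035888293627897035, 0.0378024805897319]]
```

```bash
python3 -m handwheel '[[[-0.0006,-0.0006,-0.022,0,0,0],[-0.0006,-0.0006,-0.026,0,0,0],[-0.0006,-0.0006,-0.026,0,0,0],[-0.0006,-0.0006,-0.022,0,0,0],[0,0,-0.016,0,0,0],[0,0,0,0,0,0],[0.006,-0.0063,0,0,0,0],[0.006,-0.0063,0,0,0,0],[0.006,-0.0063,0,0,0,0],[0.006,-0.0063,0,0,0,0],[0,0,0,0,0,0],[0,0,0,0,0,0],[0,0,0,0,0,0]]]'
python3 - <<'E'
from h import *
np.set_printoptions(precision=4,suppress=True)
s=state();print(s["tool_pos"],s["tool_rot"])
M=np.array([.4287,-.248]);a=np.radians(-46.5);R=np.array([[np.cos(a),-np.sin(a)],[np.sin(a),np.cos(a)]])
print("tcp uv",(s["tool_pos"][:2]-M)@R)
im,d=grab_frame("wrist");im2,d2=grab_frame("side")
for cam in("wrist","side"):
  for n in ("hook_bend","hook_tip"):
    for r in pinpoint(cam,n)[:1]: p=at_z(cam,r["position"],.036);print(cam,n,r["conf"],r["position"],(p[:2]-M)@R)
cv2.imwrite("pics/c3.png",np.hstack([cv2.resize(im[150:350,230:430],(400,400)),cv2.resize(im2[220:420,240:440],(400,400))]))
E
```

```text
time: 9.9
tool_pos: [0.396, -0.2091, 0.2193]
tool_rot: [-0.0, 0.395, 0.919, 0.0]
contact_force: [0.2, -0.4, -1.7]
gripper_width: 0.227
grasp_force: 59.3
[ 0.396  -0.2091  0.2193] [-0.0001  0.3947  0.9188  0.0001]
tcp uv [-0.0507  0.0031]
wrist hook_bend 0.86 [319.5, 213.9] [-0.0494  0.0053]
side hook_bend 0.93 [324.5, 338.4] [-0.0501  0.0011]
side hook_tip 0.62 [338.2, 340.6] [-0.0182 -0.0015]
```

View pics/c3.png

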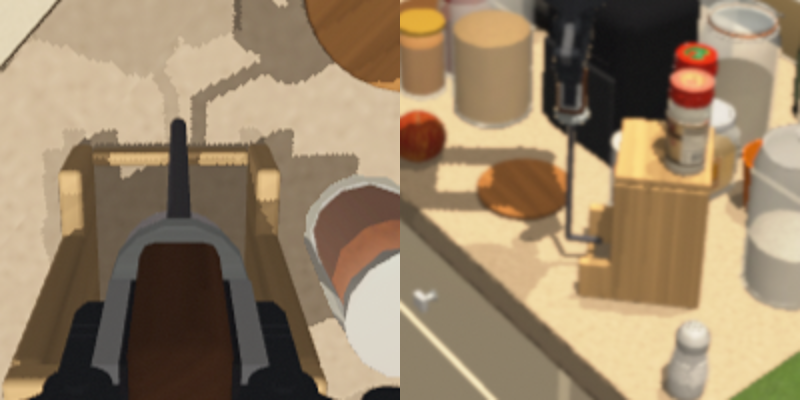

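```bash
python3 -m handwheel '[[[0.0006,-0.0007,-0.0003,-1.595,-1.514,0],[0.0006,-0.0007,-0.0006,-1.595,-1.514,0],[0.0006,-0.0007,-0.001,-1.595,-1.514,0],[0.0006,-0.0007,-0.0013,-1.595,-1.514,0],[0.0006,-0.0007,-0.0015,-1.595,-1.514,0],[0.0006,-0.0007,-0.0018,-1.595,-1.514,0],[0.0006,-0.0007,-0.002,-1.595,-1.514,0],[0.0006,-0.0007,-0.0022,-1.595,-1.514,0],[0.0006,-0.0007,-0.0025,-1.595,-1.514,0],[0.0006,-0.0007,-0.0025,-1.595,-1.514,0],[0,0,0,0,0,0],[0,0,0,0,0,0],[0,0,0,0,0,0]]]'
python3 - <<'E'
from h import *
np.set_printoptions(precision=4,suppress=True)
s=state();print(s["tool_pos"],s["tool_rot"],s["joint_pos"])
from scipy.spatial.transform import Rotation as Ro
M=np.array([.4287,-.248]);a=np.radians(-46.5);R=np.array([[np.cos(a),-np.sin(a)],[np.sin(a),np.cos(a)]])
q=s["tool_rot"];A=Ro.from_quat([q[1],q[2],q[3],q[0]]).as_matrix()
b=s["tool_pos"]+.182*A[:,2];t=b-.036*A[:,0]
for p in (s["tool_pos"],b,t): print((p[:2]-M)@R,p[2])
im,d=grab_frame("wrist")
for n in ("press_handle","hook_bend","press"):
    for r in pinpoint("wrist",n)[:1]: p=at_z("wrist",r["position"],{"press_handle":.068,"press":0}.get(n,.034));print(n,r["conf"],r["position"],(p[:2]-M)@R)
cv2.imwrite("pics/c4.png",cv2.resize(im[80:330,170:470],(720,600)))
E
```

```text
time: 11.28
tool_pos: [0.402, -0.216, 0.2038]
tool_rot: [0.175, 0.387, 0.902, -0.075]
contact_force: [0.4, 0.8, -1.1]
gripper_width: 0.226
grasp_force: 59.3
[ 0.402  -0.216   0.2038] [ 0.1752  0.3874  0.902  -0.0752] [-0.6103 -0.6429  2.2475 -0.0815  1.1616 -1.3514]
[-0.0416  0.0026] 0.2038161863673279
[0.0265 0.0026] 0.03504431359427093
[0.0599 0.0026] 0.04851819292501304
press_handle 0.57 [319.1, 245.0] [0.0418 0.0043]
hook_bend 0.74 [321.5, 213.8] [0.03   0.0067]
press 0.71 [316.9, 200.1] [0.0364 0.0019]
```

View pics/c4.png

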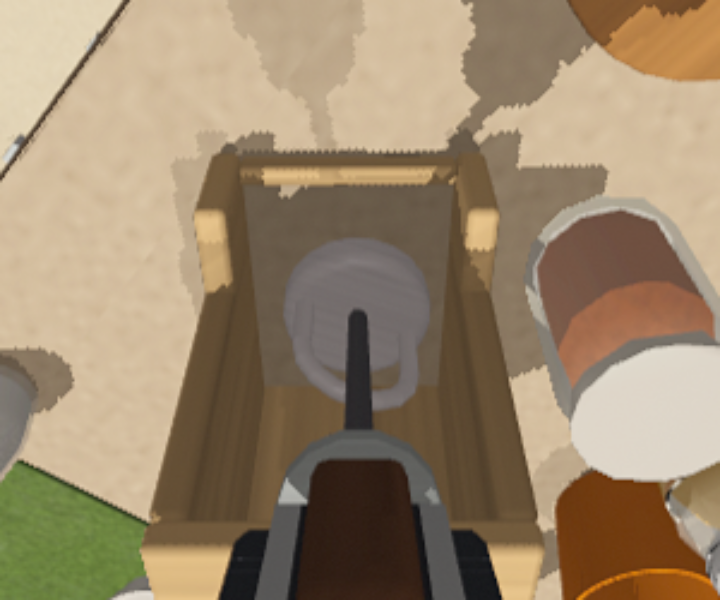

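```bash
python3 -m handwheel '[[[0,0,0.004,0,0,0],[0,0,0.004,0,0,0],[0,0,0.004,0,0,0],[0,0,0.004,0,0,0],[0,0,0.0015,0,0,0],[0,0,0.0015,0,0,0],[0,0,0.0015,0,0,0],[0,0,0.0015,0,0,0],[0,0,0.0015,0,0,0],[0,0,0.0015,0,0,0],[0,0,0.0015,0,0,0],[0,0,0.0015,0,0,0],[0,0,0,0,0,0],[0,0,0,0,0,0],[0,0,0,0,0,0],[0,0,0,0,0,0]]]'
python3 - <<'E'
from h import *
np.set_printoptions(precision=4,suppress=True)
s=state();print(s["tool_pos"],s["contact_force"])
M=np.array([.4287,-.248]);a=np.radians(-46.5);R=np.array([[np.cos(a),-np.sin(a)],[np.sin(a),np.cos(a)]])
im,d=grab_frame("wrist")
for r in masks_of("wrist","press")[:1]:
    m=r["region"]&(d>0);X=cloud("wrist",d)[m];L=(X[:,:2]-M)@R
    print(r["conf"],m.sum(),np.percentile(np.c_[L,X[:,2]],[5,25,50,75,95],axis=0))
cv2.imwrite("pics/c5.png",cv2.resize(im[80:330,170:470],(720,600)))
E
```

```text
time: 12.82
tool_pos: [0.4018, -0.216, 0.2312]
tool_rot: [0.175, 0.387, 0.902, -0.075]
contact_force: [-0.7, 0.1, -4.7]
gripper_width: 0.227
grasp_force: 59.2
[ 0.4018 -0.216   0.2312] [-0.7033  0.1335 -4.6504]
0.78 2750 [[ 0.011  -0.0202  0.0148]
 [ 0.0221 -0.0088  0.0246]
 [ 0.0319  0.0064  0.0262]
 [ 0.0434  0.0195  0.0277]
 [ 0.0595  0.0306  0.074 ]]
```

View pics/c5.png

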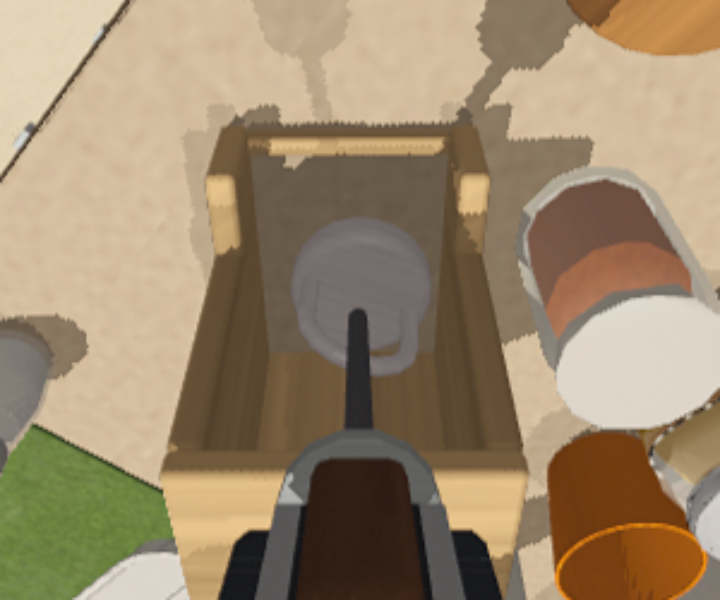

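```bash
python3 -m handwheel '[[[-0.0008,0.0008,0.001,0,0,0],[-0.0014,0.0014,0.002,0,0,0],[-0.0018,0.0019,0.002,0,0,0],[-0.0018,0.0019,0.002,0,0,0],[-0.0018,0.0019,0.002,0,0,0],[-0.0018,0.0019,0.002,0,0,0],[-0.0018,0.0019,0.002,0,0,0],[-0.0018,0.0019,0.002,0,0,0],[-0.0014,0.0014,0.002,0,0,0],[-0.0008,0.0008,0.001,0,0,0],[0,0,0,0,0,0],[0,0,0,0,0,0]]]'
python3 -m handwheel '[[[-0.0007,0.0007,0.0005,0.36,0.34,0],[-0.0013,0.0014,0.0009,0.725,0.688,0],[-0.0013,0.0014,0.0009,0.725,0.688,0],[-0.0013,0.0014,0.0009,0.725,0.688,0],[-0.0013,0.0014,0.0009,0.725,0.688,0],[-0.0013,0.0014,0.0009,0.725,0.688,0],[-0.0013,0.0014,0.0009,0.725,0.688,0],[-0.0013,0.0014,0.0009,0.725,0.688,0],[-0.0013,0.0014,0.0009,0.725,0.688,0],[-0.0013,0.0014,0.0009,0.725,0.688,0],[-0.0013,0.0014,0.0009,0.725,0.688,0],[-0.0013,0.0014,0.0009,0.725,0.688,0],[-0.0007,0.0007,0.0005,0.36,0.34,0],[0,0,0,0,0,0],[0,0,0,0,0,0]]]'
python3 - <<'E'
from h import *
np.set_printoptions(precision=4,suppress=True)
s=state();print(s["tool_pos"],s["contact_force"],s["joint_pos"])
from scipy.spatial.transform import Rotation as Ro
M=np.array([.4287,-.248]);a=np.radians(-46.5);R=np.array([[np.cos(a),-np.sin(a)],[np.sin(a),np.cos(a)]])
q=s["tool_rot"];A=Ro.from_quat([q[1],q[2],q[3],q[0]]).as_matrix()
b=s["tool_pos"]+.182*A[:,2];print("bend",(b[:2]-M)@R,b[2])
im,d=grab_frame("wrist")
for r in masks_of("wrist","press")[:1]:
    m=r["region"]&(d>0);X=cloud("wrist",d)[m];L=(X[:,:2]-M)@R
    print(r["conf"],m.sum(),np.percentile(np.c_[L,X[:,2]],[5,25,50,75,95],axis=0))
im2,_=grab_frame("side")
cv2.imwrite("pics/c6.png",np.hstack([cv2.resize(im[80:330,190:440],(400,400)),cv2.resize(im2[220:420,240:440],(400,400))]))
E
```

```text
time: 13.92
tool_pos: [0.3867, -0.2002, 0.2495]
tool_rot: [0.175, 0.387, 0.902, -0.075]
contact_force: [-0.7, 0.4, -4.7]
gripper_width: 0.228
grasp_force: 59.2
time: 15.17
tool_pos: [0.371, -0.1834, 0.2603]
tool_rot: [0.08, 0.393, 0.915, -0.034]
contact_force: [-0.3, -0.2, -3.5]
gripper_width: 0.225
grasp_force: 59.1
[ 0.371  -0.1834  0.2603] [-0.3308 -0.1901 -3.4996] [-0.6164 -0.6399  2.1272 -0.0338  1.483  -1.3756]
bend [-0.055   0.0026] 0.08104656882745961
0.74 2494 [[-0.071  -0.0201  0.0315]
 [-0.0602 -0.0082  0.0404]
 [-0.0491  0.0076  0.0415]
 [-0.0398  0.02    0.0427]
 [-0.0276  0.0311  0.0906]]
```

View pics/c6.png

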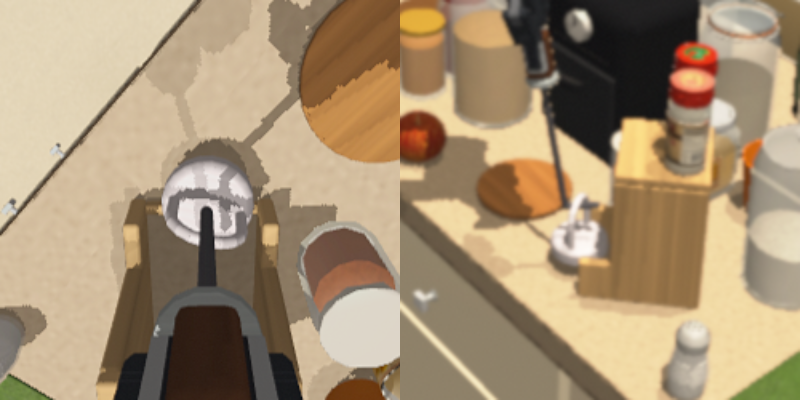

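```bash
python3 -m handwheel '[[[0,0,0.004,0,0,0],[0,0,0.008,0,0,0],[0,0,0.01,0,0,0],[0,0,0.01,0,0,0],[0,0,0.01,0,0,0],[0,0,0.006,0,0,0]]]'
python3 -m handwheel '[[[0.001,0.004,0,0,0,-0.6],[0.002,0.007,0,0,0,-1.2],[0.0033,0.01,0,0,0,-1.8],[0.0037,0.011,0,0,0,-2],[0.0037,0.011,0,0,0,-2],[0.0037,0.011,0,0,0,-2],[0.0037,0.011,0,0,0,-2],[0.0037,0.011,0,0,0,-2],[0.0037,0.011,0,0,0,-2],[0.0037,0.011,0,0,0,-2],[0.0037,0.011,0,0,0,-2],[0.0037,0.011,0,0,0,-2],[0.0037,0.011,0,0,0,-2],[0.0037,0.011,0,0,0,-2],[0.0033,0.01,0,0,0,-1.8],[0.0016,0.006,0,0,0,-1.2],[0.001,0.002,0,0,0,-0.6],[0,0,0,0,0,0],[0,0,0,0,0,0],[0,0,0,0,0,0]]]'
python3 - <<'E'
from h import *
np.set_printoptions(precision=4,suppress=True)
s=state();print(s["tool_pos"],s["contact_force"],s["joint_pos"])
from scipy.spatial.transform import Rotation as Ro
q=s["tool_rot"];A=Ro.from_quat([q[1],q[2],q[3],q[0]]).as_matrix()
b=s["tool_pos"]+.182*A[:,2];print("bend",b, "foot",-A[:,0])
for cam in("wrist","top","side"):
    im,d=grab_frame(cam);cv2.imwrite(f"pics/{cam}7.png",im);P=cloud(cam,d)
    for r in masks_of(cam,"press")[:1]:
        m=r["region"]&(d>0);X=P[m];print(cam,r["conf"],r["box"],m.sum());print(np.percentile(X,[3,50,97],axis=0))
        t=X[(abs(X[:,2]-np.median(X[:,2]))<.006)];print("disc circle",cv2.minEnclosingCircle(t[:,:2].astype(np.float32)*1000))
    for n,z in(("trivet_top",.01),("press_handle",.14)):
        for r in pinpoint(cam,n)[:1]: print(n,r["conf"],r["position"],at_z(cam,r["position"],z))
E
```

```text
time: 15.82
tool_pos: [0.3715, -0.1838, 0.3111]
tool_rot: [0.082, 0.393, 0.915, -0.035]
contact_force: [0.2, 0.3, -3.2]
gripper_width: 0.222
grasp_force: 59.1
time: 17.48
tool_pos: [0.4237, -0.0237, 0.3082]
tool_rot: [0.069, 0.611, 0.787, -0.054]
contact_force: [-0.5, 0.1, -4.4]
gripper_width: 0.225
grasp_force: 59.1
[ 0.4237 -0.0237  0.3082] [-0.5414  0.0757 -4.3894] [-0.1241 -0.5181  1.9737 -0.163   1.621  -0.3869]
bend [ 0.4316 -0.0544  0.129 ] foot [ 0.243  -0.9543  0.174 ]
wrist 0.72 [288.2, 183.0, 54.9, 55.4] 2258
[[ 0.4068 -0.0973  0.0806]
 [ 0.4314 -0.0646  0.089 ]
 [ 0.4617 -0.0428  0.1403]]
disc circle ((435.5308837890625, -72.7353744506836), 32.642730712890625)
trivet_top 0.7 [320.4, 189.8] [ 0.4395 -0.0725  0.01  ]
press_handle 0.88 [318.5, 233.3] [ 0.4366 -0.0704  0.14  ]
trivet_top 0.59 [355.3, 277.4] [ 0.4384 -0.065   0.01  ]
side 0.63 [288.5, 268.2, 28.9, 32.1] 539
[[ 0.4024 -0.1044  0.073 ]
 [ 0.4274 -0.0762  0.0885]
 [ 0.4588 -0.0475  0.139 ]]
disc circle ((430.3902587890625, -74.9482650756836), 33.600948333740234)
trivet_top 0.78 [299.8, 313.2] [ 0.4284 -0.0718  0.01  ]
press_handle 0.84 [299.9, 266.9] [ 0.434 -0.064  0.14 ]
```

View pics/wrist7.png

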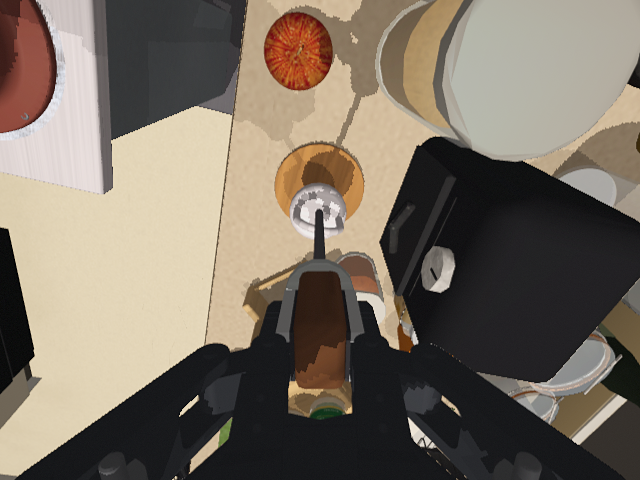

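```bash
python3 -m handwheel '[[[0,0.001,-0.006,0,0,0],[0,0.001,-0.01,0,0,0],[0,0.001,-0.01,0,0,0],[0,0.001,-0.01,0,0,0],[0,0,-0.01,0,0,0],[0,0,-0.005,0,0,0],[0,0,-0.0012,0,0,0],[0,0,-0.0012,0,0,0],[0,0,-0.0012,0,0,0],[0,0,-0.0012,0,0,0],[0,0,-0.0012,0,0,0],[0,0,-0.0012,0,0,0],[0,0,-0.0012,0,0,0],[0,0,-0.0012,0,0,0],[0,0,-0.0012,0,0,0],[0,0,-0.0012,0,0,0],[0,0,-0.0012,0,0,0],[0,0,-0.0012,0,0,0],[0,0,-0.0012,0,0,0],[0,0,0,0,0,0]]]'
python3 -m handwheel '[[[0,0,-0.002,0,0,0],[0,0,-0.002,0,0,0],[0,0,-0.002,0,0,0],[0,0,0,0,0,0],[0,0,0,0,0,0]]]'
python3 - <<'E'
from h import *
np.set_printoptions(precision=4,suppress=True)
s=state()
from scipy.spatial.transform import Rotation as Ro
q=s["tool_rot"];A=Ro.from_quat([q[1],q[2],q[3],q[0]]).as_matrix()
b=s["tool_pos"]+.182*A[:,2];print("bend",b)
for cam in("wrist","side"):
    im,d=grab_frame(cam);cv2.imwrite(f"pics/{cam}8.png",im);P=cloud(cam,d)
    for r in masks_of(cam,"press")[:1]:
        m=r["region"]&(d>0);X=P[m];print(cam,r["conf"],m.sum());print(np.percentile(X,[3,50,97],axis=0))
        t=X[(abs(X[:,2]-np.median(X[:,2]))<.006)];print("disc circle",cv2.minEnclosingCircle(t[:,:2].astype(np.float32)*1000))
        B=np.c_[t[:,:2],np.ones(len(t))];print("slope",np.linalg.lstsq(B,t[:,2],rcond=None)[0])
E
```

```text
time: 19.75
tool_pos: [0.4238, -0.0194, 0.2414]
tool_rot: [0.069, 0.611, 0.787, -0.054]
contact_force: [0.6, -0.2, -1.0]
gripper_width: 0.228
grasp_force: 59.4
time: 20.17
tool_pos: [0.4237, -0.0194, 0.2354]
tool_rot: [0.069, 0.611, 0.787, -0.054]
contact_force: [-0.4, 0.0, -0.9]
gripper_width: 0.221
grasp_force: 59.4
bend [ 0.4315 -0.05    0.0562]
wrist 0.71 2581
[[ 0.4085 -0.0786  0.0183]
 [ 0.4356 -0.0573  0.0297]
 [ 0.4638 -0.0321  0.0806]]
disc circle ((437.2178955078125, -62.74990463256836), 32.70429992675781)
slope [ 0.0077 -0.0314  0.0241]
side 0.89 567
[[ 0.4027 -0.099   0.0028]
 [ 0.4292 -0.0715  0.0282]
 [ 0.4704 -0.0033  0.0789]]
disc circle ((432.1144104003906, -68.51739501953125), 35.749732971191406)
slope [0.0338 0.0219 0.015 ]
```

```bash
python3 -m handwheel '[[[0,0,-0.002,0,0,0],[0,0,-0.002,0,0,0],[0,0,-0.002,0,0,0],[0,0,0,0,0,0],[-0.001,0.004,0,0,0,0],[-0.0018,0.007,0,0,0,0],[-0.0018,0.007,0,0,0,0],[-0.0018,0.007,0,0,0,0],[-0.0018,0.007,0,0,0,0],[-0.0018,0.007,0,0,0,0],[-0.0018,0.007,0,0,0,0],[-0.0018,0.007,0,0,0,0],[-0.0018,0.007,0,0,0,0],[-0.0018,0.007,0,0,0,0],[0,0,0,0,0,0]]]'
python3 -m handwheel '[[[0,0.003,0.025,0.6,0.2,0],[0,0.003,0.035,1.6,0.4,0],[0,0.003,0.03,1.6,0.4,0],[0,0,0,1.6,0.4,0],[0,0,0,1.6,0.4,0],[0,0,0,1.6,0.4,0],[0,0,0,1,0.2,0],[0,0,0,0,0,0],[0,0,0,0,0,0],[0,0,0,0,0,0]]]'
python3 - <<'E'
from h import *
np.set_printoptions(precision=4,suppress=True)
s=state()
from scipy.spatial.transform import Rotation as Ro
q=s["tool_rot"];A=Ro.from_quat([q[1],q[2],q[3],q[0]]).as_matrix()
print(s["tool_pos"],"axis",A[:,2],"rodx",-A[:,0],np.degrees(np.arctan2(-A[1,0],-A[0,0])))
for cam in("wrist","top","side"):
    im,d=grab_frame(cam);cv2.imwrite(f"pics/{cam}9.png",im);P=cloud(cam,d)
    for r in masks_of(cam,"press")[:1]:
        m=r["region"]&(d>0);X=P[m];print(cam,r["conf"],m.sum());print(np.percentile(X,[3,50,97],axis=0))
        t=X[(abs(X[:,2]-.028)<.006)];print("disc circle",cv2.minEnclosingCircle(t[:,:2].astype(np.float32)*1000))
    for n,z in(("trivet_top",.01),("press_handle",.078),("hook_bend",s["tool_pos"][2]-.182)):
        for r in pinpoint(cam,n)[:1]: print(n,r["conf"],r["position"],at_z(cam,r["position"],z))
E
```

```text
time: 21.62
tool_pos: [0.4064, 0.0488, 0.2297]
tool_rot: [0.069, 0.611, 0.787, -0.053]
contact_force: [0.5, -0.1, -1.0]
gripper_width: 0.225
grasp_force: 59.4
time: 22.45
tool_pos: [0.4066, 0.0566, 0.3195]
tool_rot: [0.001, 0.614, 0.79, -0.001]
contact_force: [-0.7, -0.1, -0.9]
gripper_width: 0.228
grasp_force: 59.4
[0.4066 0.0566 0.3195] axis [ 0.0011 -0.0021 -1.    ] rodx [ 0.2471 -0.969   0.0023] -75.69159712572997
wrist 0.37 3981
[[0.3457 0.2051 0.0115]
 [0.3792 0.2402 0.0134]
 [0.4135 0.2733 0.0152]]
disc circle ((0.0, 0.0), 0.0)
hook_bend 0.71 [323.0, 212.1] [0.4117 0.0593 0.1375]
trivet_top 0.97 [358.2, 280.0] [ 0.4288 -0.0715  0.01  ]
press_handle 0.41 [355.5, 272.1] [ 0.4357 -0.0606  0.078 ]
side 0.94 595
[[ 0.4032 -0.099   0.0012]
 [ 0.431  -0.0709  0.0282]
 [ 0.5037  0.0125  0.0798]]
disc circle ((430.73492431640625, -67.87224578857422), 36.11448669433594)
trivet_top 0.71 [301.3, 312.3] [ 0.4336 -0.0711  0.01  ]
press_handle 0.76 [298.7, 285.8] [ 0.4384 -0.0534  0.078 ]
hook_bend 0.93 [263.0, 251.8] [0.4045 0.0507 0.1375]
```

```bash
python3 -m handwheel '[[[-0.002,0.023,0,0,0,0.2],[-0.0025,0.025,0,0,0,0.2],[-0.0025,0.025,0,0,0,0.2],[-0.002,0.025,0,0,0,0.2],[-0.001,0.025,0,0,0,0],[0,0,-0.025,0,0,0],[0,0,-0.025,0,0,0],[0,0,-0.025,0,0,0],[0,0,-0.0185,0,0,0],[0,0,0,0,0,0],[0,0,0,0,0,0],[0,0,0,0,0,0]]]'
python3 - <<'E'
from h import *
np.set_printoptions(precision=4,suppress=True)
s=state()
from scipy.spatial.transform import Rotation as Ro
q=s["tool_rot"];A=Ro.from_quat([q[1],q[2],q[3],q[0]]).as_matrix()
print(s["tool_pos"],"axis",A[:,2],np.degrees(np.arctan2(-A[1,0],-A[0,0])))
e=np.array([.264,-.9645]);n=np.array([.9645,.264])
r=s["tool_pos"][:2]-[.3755,.2568];print("along",r@e,"lat",r@n)
im,d=grab_frame("wrist");im2,_=grab_frame("side");im3,_=grab_frame("top")
for cam in("wrist","side","top"):
  for nm,z in(("hook_bend",s["tool_pos"][2]-.182),("hook_tip",s["tool_pos"][2]-.182),("hook",s["tool_pos"][2]-.018),("stand_notch",.19)):
    for r in pinpoint(cam,nm)[:1]:
        p=at_z(cam,r["position"],z);v=p[:2]-[.3755,.2568];print(cam,nm,r["conf"],p,"along",v@e,"lat",v@n)
cv2.imwrite("pics/c10.png",np.hstack([cv2.resize(im[20:270,190:440],(400,400)),cv2.resize(im2[150:310,180:340],(400,400))]))
E
```

```text
time: 24.2
tool_pos: [0.3974, 0.1798, 0.2278]
tool_rot: [0.002, 0.608, 0.794, 0.001]
contact_force: [0.1, 0.4, -2.3]
gripper_width: 0.226
grasp_force: 59.4
[0.3974 0.1798 0.2278] axis [ 0.0034 -0.0011 -1.    ] -74.89665533477576
along 0.0800740421110487 lat 0.0007505570832468943
wrist hook_bend 0.77 [0.4023 0.1805 0.0458] along 0.08071470679410814 lat 0.005704272687083545
wrist hook 0.8 [0.3992 0.1802 0.2098] along 0.08012164796743729 lat 0.002638176955826588
wrist stand_notch 0.59 [0.3735 0.2577 0.19  ] along -0.001428846322463299 lat -0.0016675527116319165
side hook_bend 0.75 [0.3889 0.1772 0.0458] along 0.0803052449212871 lat -0.008106959442083549
side hook_tip 0.75 [0.3998 0.1447 0.0458] along 0.1145611981826434 lat -0.006197483021936405
side hook 0.82 [0.3958 0.1791 0.2098] along 0.0803446122058608 lat -0.0009229689999779519
side stand_notch 0.76 [0.3787 0.2553 0.19  ] along 0.002259979461059071 lat 0.0026610707752236194
top hook 0.51 [ 0.4069 -0.2305  0.2098] along 0.4783149409549762 lat -0.09835359182943203
top stand_notch 0.76 [0.3762 0.263  0.19  ] along -0.005803448655886016 lat 0.0023642456236739008
```

View pics/c10.png

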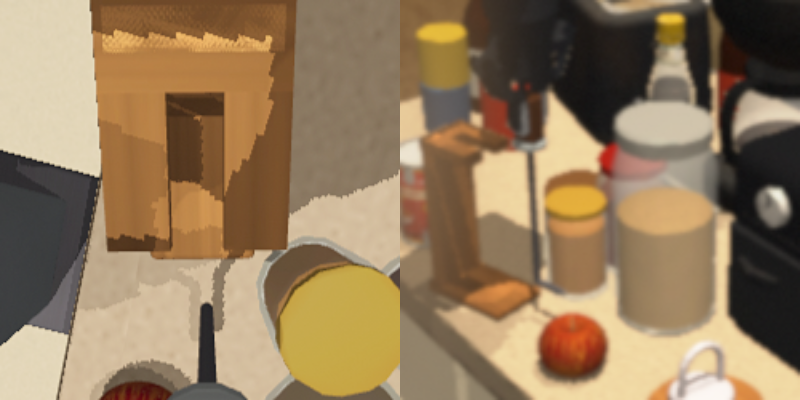

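```bash
python3 -m handwheel '[[[-0.0025,0.0067,-0.001,0,0,0],[-0.0025,0.0077,-0.001,0,0,0],[-0.0021,0.0077,-0.001,0,0,0],[-0.0021,0.0077,0,0,0,0],[-0.0021,0.0077,0,0,0,0],[-0.0021,0.0077,0,0,0,0],[-0.0021,0.0077,0,0,0,0],[-0.0021,0.0077,0,0,0,0],[-0.0021,0.0077,0,0,0,0],[-0.0021,0.0077,0,0,0,0],[0,0.001,0,0,0,0],[0,0,0,0,0,0],[0,0,0,0,0,0]]]'
```

```text
time: 26.03
tool_pos: [0.3749, 0.2566, 0.2232]
tool_rot: [0.001, 0.608, 0.794, -0.0]
contact_force: [0.1, 0.1, -1.7]
gripper_width: 0.233
grasp_force: 59.4
```

```bash
python3 -m handwheel '[[[0,0,-0.004,0,0,0],[0,0,-0.004,0,0,0],[0,0,-0.003,0,0,0],[0,0,-0.0015,0,0,0],[0,0,-0.0015,0,0,0],[0,0,0,0,0,0],[0,0,0,0,0,0]]]'
```

```text
time: 26.62
tool_pos: [0.3749, 0.2566, 0.2092]
tool_rot: [0.001, 0.608, 0.794, -0.0]
contact_force: [0.1, -0.3, -1.0]
gripper_width: 0.228
grasp_force: 59.5
```

```bash
python3 -m handwheel '[[[0,0,-0.0008,0,0,0],[0,0,-0.0008,0,0,0],[0,0,0,0,0,0],[0,0,0,0,0,0]]]'; python3 - <<'E'
from plant import state
print(state()["contact_force"],state()["tool_pos"])
E
```

```text
time: 26.95
tool_pos: [0.3751, 0.2567, 0.2087]
tool_rot: [0.001, 0.608, 0.794, 0.0]
contact_force: [-2.5, -2.0, 5.7]
gripper_width: 0.23
grasp_force: 60.1
[-2.49088334 -1.97870586  5.71982245] [0.37509424 0.25668965 0.20868443]
```

```bash
python3 -m handwheel '[[[0,0,0,0,0,0],[0,0,0,0,0,0],[0,0,0,0,0,0],[0,0,0,0,0,0],[0,0,0,0,0,0],[0,0,0,0,0,0],[0,0,0,0,0,0],[0,0,0,0,0,0],[0,0,0.01,0,0,0],[0,0,0.02,0,0,0],[0,0,0.03,0,0,0],[0,0,0.04,0,0,0],[0,0,0.04,0,0,0],[0,0,0.02,0,0,0],[0,0,0,0,0,0],[0,0,0,0,0,0]]]' 1
python3 - <<'E'
from h import *
np.set_printoptions(precision=4,suppress=True)
ims={}
for cam in("wrist","side","top"):
    im,d=grab_frame(cam);ims[cam]=im;P=cloud(cam,d);X=P.reshape(-1,3)[d.ravel()>0]
    q=X[(np.hypot(X[:,0]-.374,X[:,1]-.257)<.03)&(abs(X[:,2]-.248)<.004)]
    if len(q)>5: print(cam,"handle top",cv2.minAreaRect(q[:,:2].astype(np.float32)*1000),len(q),np.median(q[:,2]))
    for n,z in(("trivet_top",.01),("press_handle",.078)):
        for r in pinpoint(cam,n)[:1]: print(cam,n,r["conf"],at_z(cam,r["position"],z))
cv2.imwrite("pics/c11.png",np.hstack([cv2.resize(ims["wrist"][130:430,220:420],(400,600)),cv2.resize(ims["side"][160:340,190:330],(400,514))[:600] if 0 else cv2.resize(ims["side"][150:360,190:330],(400,600))]))
E
```

```text
time: 28.28
tool_pos: [0.3754, 0.2569, 0.3701]
tool_rot: [0.002, 0.608, 0.794, 0.002]
contact_force: [-0.5, -0.0, 0.5]
gripper_width: 1.005
grasp_force: 0.0
wrist handle top ((375.49505615234375, 259.0426940917969), (19.313919067382812, 28.73845863342285), 14.393898963928223) 758 0.24699160018250216
wrist press_handle 0.68 [ 0.4345 -0.0629  0.078 ]
side handle top ((373.69329833984375, 250.13125610351562), (23.360652923583984, 31.61444854736328), 6.293481826782227) 53 0.24794932703038308
side trivet_top 0.78 [ 0.4391 -0.0741  0.01  ]
side press_handle 0.64 [ 0.4374 -0.0646  0.078 ]
top trivet_top 0.89 [ 0.4384 -0.0675  0.01  ]
top press_handle 0.66 [ 0.4358 -0.0682  0.078 ]
```

View pics/c11.png

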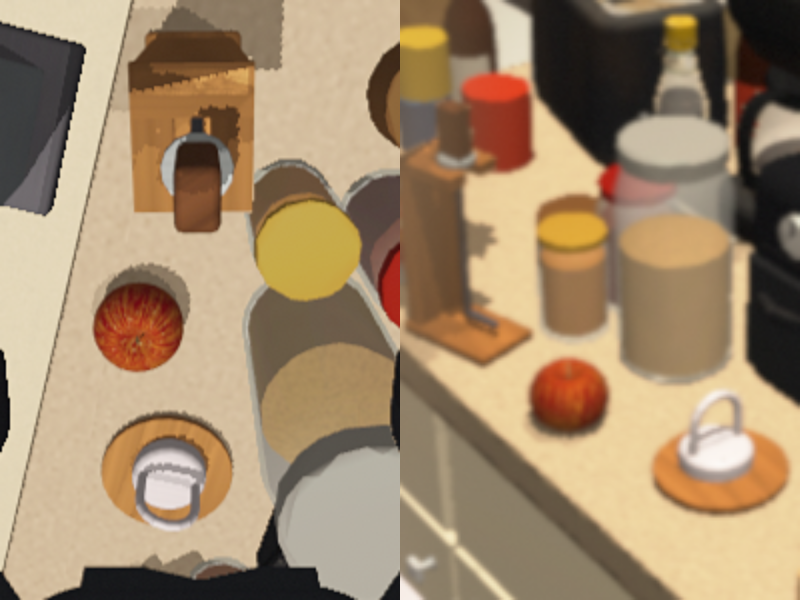

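The wrist crop shows the rod in its slot with the collar on the prongs, near (198,165). The side crop shows the press flat in the middle of the trivet, near (715,455). The handle top is within 2 mm of where it started.

```bash
python3 -c "
from plant import job_done
print(job_done())"
```

```text
the job is handed in; nothing more can be done
None
```

I lifted the press out with the rod and set it flat on the trivet, within about 1 cm of its middle by the cameras. The rod hangs upright back in its slot, and I handed the job in at about 28 s; the hand-in gave no verdict. I saw no sign that the bystanders moved, though I did not measure them again.

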